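# Swing the serving board home and lay out the sauce cups

### The job

Get the serving line ready: first stand every tin that is in the board's way upright in the blue rack, then push the free end of the long serving board so that it swings about its pin (keep it on the pin) until it lies flush along the rail. After that stand all the white sauce cups upright and fully on the board, leave the board flush, and do not disturb the oil bottle or the jar.

Things in the scene. Friction and masses are not known exactly. Their poses are not given: they have to be found in the camera images.
- station: fixed fitting on the counter; origin at the counter surface under the centre of an upright steel pin (16 mm diameter, 42 mm tall). Its +y runs along a low straight aluminium rail (22 mm tall, 16 mm thick) whose inner face is the plane x = +52 mm, from y = +65 to +305 mm. It never moves.
- board: loose wooden board lying flat, 100 mm wide (x -50..50), 18 mm thick, 0.5-0.8 kg, from y = -30 to +290 mm. Origin: underside, centre of its 20 mm square hole, in which the station's pin stands with 2 mm play. Starts about square to the rail, towards the robot (yaw 1.48 to 1.75 above the station's); home, its yaw equals the station's, +x edge along the rail. About 4 N near the free end swings it.
- board_tip (a point): middle of the board's free end, 290 mm from the hole along the board's +y, 9 mm above its underside; axes as the board.
- board_hole (a point): centre of the board's hole, 9 mm above its underside.
- crate: fixed shallow blue plastic rack, open on top, 250 mm (x) by 180 mm (y), 36 mm tall, walls and floor 5 mm thick; origin under its centre. Empty at the start.
- can1_mid (a point): centre (half-way up) of a squat food tin with a paper label, 56 mm diameter, 46 mm tall, 0.14 to 0.28 kg; +z is its axis, up. It stands on the counter between the board and the rail, in the board's way. Two or three tins are present; None when absent.
- can2_mid (a point): centre (half-way up) of a squat food tin with a paper label, 56 mm diameter, 46 mm tall, 0.14 to 0.28 kg; +z is its axis, up. It stands on the counter between the board and the rail, in the board's way. Two or three tins are present; None when absent.
- can3_mid (a point): centre (half-way up) of a squat food tin with a paper label, 56 mm diameter, 46 mm tall, 0.14 to 0.28 kg; +z is its axis, up. It stands on the counter between the board and the rail, in the board's way. Two or three tins are present; None when absent.
- cup1_mid (a point): centre (half-way up) of an empty white round sauce cup, open on top, 54 mm diameter at the rim, 52 mm at the foot, 50 mm tall, wall 4 mm, 0.08 to 0.17 kg; +z is its axis, up. It stands on the counter to the left. Three or four cups are present; None when absent.
- cup2_mid (a point): centre (half-way up) of an empty white round sauce cup, open on top, 54 mm diameter at the rim, 52 mm at the foot, 50 mm tall, wall 4 mm, 0.08 to 0.17 kg; +z is its axis, up. It stands on the counter to the left. Three or four cups are present; None when absent.
- cup3_mid (a point): centre (half-way up) of an empty white round sauce cup, open on top, 54 mm diameter at the rim, 52 mm at the foot, 50 mm tall, wall 4 mm, 0.08 to 0.17 kg; +z is its axis, up. It stands on the counter to the left. Three or four cups are present; None when absent.
- cup4_mid (a point): centre (half-way up) of an empty white round sauce cup, open on top, 54 mm diameter at the rim, 52 mm at the foot, 50 mm tall, wall 4 mm, 0.08 to 0.17 kg; +z is its axis, up. It stands on the counter to the left. Three or four cups are present; None when absent.
- oil_mid (a point): bystander: dark oil bottle, 56 mm diameter, 140 mm tall; point 70 mm up its axis. Leave alone.
- jar_mid (a point): bystander: glass jar, 72 mm diameter, 100 mm tall; point 50 mm up its axis. Leave alone.
Not all that is in view belongs to the job. Leave any purple or yellow look-alike of the part that bears cup4_mid alone. Leave any green or purple look-alike of the part that bears cup1_mid alone.

How it is judged:
On the way, in this order (a step that is already met when the one before it is completed fails the run):
1. every tin stands upright in the blue rack, released, while the board has not yet been swung (free end still at least 150 mm from its place at the rail) (x of can1_mid in the frame of crate between -0.105 and 0.105 m and y of can1_mid in the frame of crate between -0.065 and 0.065 m and z of can1_mid in the frame of crate between 0.02 and 0.036 m and angle between each of can1_mid, can2_mid, can3_mid's own z axis and vertical below 0.15 rad and contact force between the fingers and can1 below 0.3 N and linear speed of each of can1, can2, can3 below 0.03 m/s and x of can2_mid in the frame of crate between -0.105 and 0.105 m and y of can2_mid in the frame of crate between -0.065 and 0.065 m and z of can2_mid in the frame of crate between 0.02 and 0.036 m and contact force between the fingers and can2 below 0.3 N and x of can3_mid in the frame of crate between -0.105 and 0.105 m and y of can3_mid in the frame of crate between -0.065 and 0.065 m and z of can3_mid in the frame of crate between 0.02 and 0.036 m and contact force between the fingers and can3 below 0.3 N and x of board_tip in the frame of station below -0.15 m), for 0.2 s.
2. the board lies flush along the rail, still on its pin (x of board_tip in the frame of station above -0.011 m and angle between the y axis of board and the y axis of station, either way round below 0.045 rad and height (world z) of board_tip below 0.016 m and angular speed of board below 0.1 rad/s), for 0.3 s.
3. every cup stands upright on the board, released, board still flush (all of step 2 and x of cup1_mid in the frame of board between -0.033 and 0.033 m and y of cup1_mid in the frame of board between 0.025 and 0.28 m and z of cup1_mid in the frame of board between 0.037 and 0.05 m and angle between each of cup1_mid, cup2_mid, cup3_mid, cup4_mid's own z axis and vertical below 0.1 rad and contact force between the fingers and cup1 below 0.3 N and linear speed of each of cup1, cup2, cup3, cup4 below 0.03 m/s and x of cup2_mid in the frame of board between -0.033 and 0.033 m and y of cup2_mid in the frame of board between 0.025 and 0.28 m and z of cup2_mid in the frame of board between 0.037 and 0.05 m and contact force between the fingers and cup2 below 0.3 N and x of cup3_mid in the frame of board between -0.033 and 0.033 m and y of cup3_mid in the frame of board between 0.025 and 0.28 m and z of cup3_mid in the frame of board between 0.037 and 0.05 m and contact force between the fingers and cup3 below 0.3 N and x of cup4_mid in the frame of board between -0.033 and 0.033 m and y of cup4_mid in the frame of board between 0.025 and 0.28 m and z of cup4_mid in the frame of board between 0.037 and 0.05 m and contact force between the fingers and cup4 below 0.3 N), for 0.2 s.
At the end, for the whole second after the job is handed in: Tins upright (0.15 rad), released, within the rack walls; board flat on its pin, parallel to the rail within 0.045 rad, free end within 11 mm of flush; cups upright (0.1 rad), released, centres within 33 mm of the board's centre line and 25 to 280 mm along it from the hole; all at rest (all of step 3 and x of can1_mid in the frame of crate between -0.105 and 0.105 m and y of can1_mid in the frame of crate between -0.065 and 0.065 m and z of can1_mid in the frame of crate between 0.02 and 0.036 m and angle between each of can1_mid, can2_mid, can3_mid's own z axis and vertical below 0.15 rad and contact force between the fingers and can1 below 0.3 N and linear speed of each of can1, can2, can3 below 0.03 m/s and x of can2_mid in the frame of crate between -0.105 and 0.105 m and y of can2_mid in the frame of crate between -0.065 and 0.065 m and z of can2_mid in the frame of crate between 0.02 and 0.036 m and contact force between the fingers and can2 below 0.3 N and x of can3_mid in the frame of crate between -0.105 and 0.105 m and y of can3_mid in the frame of crate between -0.065 and 0.065 m and z of can3_mid in the frame of crate between 0.02 and 0.036 m and contact force between the fingers and can3 below 0.3 N); the robot touches nothing.
It fails at once if the board is taken off its pin (horizontal distance between board_hole and station above 0.02 m or height (world z) of board_hole above 0.035 m).
It fails at once if the oil bottle or the jar is moved more than 30 mm (distance of any of oil_mid, jar_mid from where it was at the start of the episode above 0.03 m).
Of can1, can2, can3 only 2 to 3 are there at a start; the rules pass over those that are not, and their reading is None.
Of cup1, cup2, cup3, cup4 only 3 to 4 are there at a start; the rules pass over those that are not, and their reading is None.
At some moment in a run one of can1, can2, can3 may be knocked a few centimetres aside while the robot is not near it.
It also fails if it takes over 210 s, if anything falls off the work surface, if the arm or the gripper's body presses on something with over 40 N, if the wrist force passes 120 N, or if a joint passes its speed limit or range.

### The arm

A 6-joint arm with a two-finger parallel gripper is mounted at the origin on the work surface. World frame = base frame: x ahead of the robot, y to its left, z up, the work surface at z = 0. Lengths are in m, angles in rad, forces in N, time in s.
With the tool pointing down it reaches from about 0.25 to 0.775 m from the base axis. Payload 4 kg.
Tool frame: the origin (TCP) lies midway between the tips of the shut fingers; the grasp point (between the pads) lies 19 mm behind it; z points along the fingers, y is the line along which they close (so a half turn about z gives the same grasp; the last joint's range is limited). The gripper opens to 94 mm and grips with 3 to 60 N. Pads are 16 mm wide; open, the fingers measure 119 mm over their backs; the gripper's body (75 mm by 177 mm) begins 78 mm behind the grasp point.
Start: joints at [1.077, 0.087, 1.371, -0, 1.684, -0.103], TCP at [0.21, 0.509, 0.172] pointing down, gripper open.
Joint ranges: [-3.1, 3.1], [-0.76, 2.03], [0.27, 2.55], [-1.08, 4.22], [0.17, 2.65], [-2.57, 2.57]. Speed limits (rad/s): [2.79, 2.79, 3.14, 3.14, 3.14, 3.14].

### API

Orientations are given as [roll, pitch, yaw] about the fixed x, y, z axes, in that order (R = Rz(yaw) Ry(pitch) Rx(roll)).
In Python, from bench import sensors, eyes, job gives the robot as it stands.
- The arm moves only by the tool arm_command, never from a script. Its argument "series" is a list of rows, each a list of 7 numbers: the opening, from 0 (shut) to 1 (fully open), then the shift along the tool's x, y, z in cm, then the turn, a rotation vector about the tool's x, y, z in rad. In form: [[fingers, dx, dy, dz, wx, wy, wz], ...]. A call has 1 to 20 rows; each row shifts and turns the commanded pose from where the row before left it, along the tool's axes as they then stand; what a row does not reach is not made up. A row lasts 1/10 s, in which the tool goes at most 50 mm and 8.59 degrees, less where a joint would pass 70% of its speed; a pose out of reach is approached as far as the arm can. A call with a gripper value outside its range is refused whole. The fingers move at their own pace and stop on an object; the grip force is fixed at half the most. Time passes only in rows, so rows that do not move let the fingers close. It gives the time, the measured TCP pose, the force and the opening at its end, in the units of the state.
- sensors.get_obs(): the state, without advancing time (a new reading comes with each control period).
- eyes.snapshot(name): name is "side" or "top"; returns the picture (384x512x3 uint8, blue, green, red); there is no depth.
- eyes.get_calibration(name): a dict with "mtx" (3x3 intrinsics, pixels), "R" (3x3) and "t" (3): a world point X has camera coordinates R X + t. Camera axes: x right, y down, z forward; pixel columns grow to the right and rows downward; lengths in m; the calibration is good to about 2 mm. A picture is of the moment at which its call begins. get_calibration takes no time and is no camera call.
- job.close_job(): hands the job in, once; it reports no verdict.
The state is a dict: "time": time; "joint_positions": joint angles; "qvel": joint speeds; "joint_torque": joint torques, N m; "tool_pos": TCP position; "ee_rot": TCP orientation; "wrist_force": force on the tool from outside, world axes, zero at the start; "wrist_torque": the same for the moment, N m; "width": finger opening in m.
Only numpy, scipy, OpenCV 4.12 (cv2) and the standard library are available. Lean on these libraries where they do the work, as an engineer would, in place of code of your own. Each camera call takes 0.05 s, during which the arm holds its last target. There are 200 camera calls.

## Working session

There is one attempt and no reset: what is moved stays moved. The work goes in short steps, Python scripts to look and compute and a tool call to move; the robot and the scene stay as the last step left them, time stands still between calls to the robot, and variables do not carry over. Pictures are saved under pics/ and viewed, on a budget of 14 in all, crops included, one or two more only if the job needs it, and the job is handed in when it is done.

Besides the shell and the picture viewer there is one more tool, called after "Emit:" in YAML: its name, and indented under it one key for each argument. arm_command: Moves the arm, as the interface text tells. Its arguments: {"type":"object","properties":{"series":{"type":"array","items":{"type":"array","items":{"type":"number"}}}},"required":["series"]}

```bash
ls; mkdir -p pics
python3 - <<'E'
from bench import sensors, eyes
import cv2
print(sensors.get_obs())
for n in ("top","side"):
    cv2.imwrite(f"pics/{n}0.png",eyes.snapshot(n)); print(n,eyes.get_calibration(n))
E
```

```text
pics
{'time': 0.0, 'joint_positions': array([ 1.07689635e+00,  8.79198304e-02,  1.37224243e+00, -2.24031207e-07,
        1.68360950e+00, -1.03109026e-01]), 'qvel': array([-0.00219028,  0.00043201, -0.00020927,  0.00048353,  0.00071974,
        0.00080413]), 'joint_torque': array([ 5.24633851e-04, -3.40159786e+01, -3.02439737e+01,  7.18385051e-02,
        3.23344523e-02, -1.75004234e-04]), 'tool_pos': array([0.20921683, 0.50797721, 0.17112949]), 'ee_rot': array([-3.13942510e+00, -2.24066004e-04,  2.75080143e+00]), 'wrist_force': array([ 0.76133259, -0.199421  ,  0.12904774]), 'wrist_torque': array([0.00524116, 0.07035499, 0.01839428]), 'width': 0.09415040366471686}
top {'mtx': array([[394.02544642,   0.        , 255.4806626 ],
       [  0.        , 394.02544642, 188.70502698],
       [  0.        ,   0.        ,   1.        ]]), 'R': array([[-0.02477598, -0.99964319,  0.00998232],
       [-0.98936979,  0.02308761, -0.14357711],
       [ 0.14329541, -0.01343347, -0.98958879]]), 't': array([0.07977277, 0.48822492, 1.10840648])}
side {'mtx': array([[397.81010186,   0.        , 257.7639242 ],
       [  0.        , 397.81010186, 195.44655716],
       [  0.        ,   0.        ,   1.        ]]), 'R': array([[ 0.95525681, -0.29518231, -0.01875705],
       [-0.17943392, -0.52792768, -0.83011796],
       [ 0.23513377,  0.79634149, -0.55727223]]), 't': array([-0.45372786,  0.18578417,  1.29265556])}
```

View pics/top0.png

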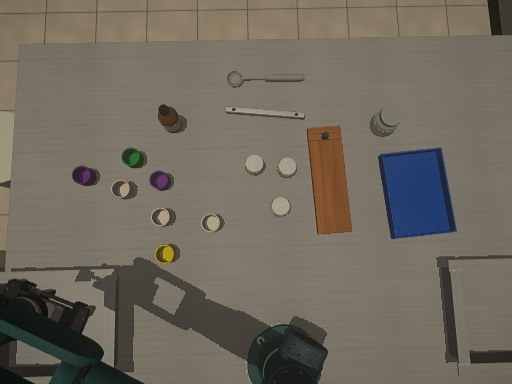

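View pics/side0.png

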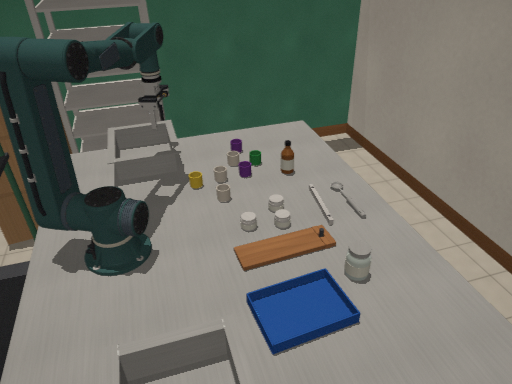

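Top view: three tins at (254,164), (287,167) and (281,206); the board runs from its pin at (325,135) to its free end at (334,233); the rack is around (418,193). There are three white cups at (122,189), (161,217) and (212,222). The purple (84,176) and (160,180), green (132,157) and yellow (166,254) cups are look-alikes to leave alone. I'll measure and confirm with an enlarged crop.

```bash
cat > h.py <<'E'
import cv2, numpy as np
from bench import sensors, eyes
def ray(n,uv,z):
    c=eyes.get_calibration(n); R,t=c["R"],c["t"]
    d=R.T@np.linalg.inv(c["mtx"])@[uv[0],uv[1],1]; o=-R.T@t
    return (o+d*(z-o[2])/d[2])[:2]
def proj(n,X):
    c=eyes.get_calibration(n); p=c["mtx"]@(c["R"]@np.array(X)+c["t"]); return p[:2]/p[2]
def blobs(img,mask,lo=60):
    cs,_=cv2.findContours(mask.astype(np.uint8)*255,cv2.RETR_EXTERNAL,cv2.CHAIN_APPROX_NONE)
    return [c for c in cs if cv2.contourArea(c)>lo]
E
python3 - <<'E'
from h import *
im=cv2.imread("pics/top0.png"); h=cv2.cvtColor(im,cv2.COLOR_BGR2HSV)
for k in [(254,164),(287,167),(281,206),(122,189),(161,217),(212,222),(200,150)]: print(k,h[k[1],k[0]],h[k[1]-7,k[0]])
w=(h[...,2]>175)&(h[...,1]<60)
for c in blobs(im,w,40):
    (u,v),r=cv2.minEnclosingCircle(c)
    if v>125 and v<240 and 60<u<310: print("white",(u,v),r,cv2.contourArea(c),ray("top",(u,v),.046),ray("top",(u,v),.05))
b=(h[...,0]>105)&(h[...,0]<125)&(h[...,1]>150)
for c in blobs(im,b,1000):print("crate",cv2.boxPoints(cv2.minAreaRect(c)),[ray("top",p,.036) for p in cv2.boxPoints(cv2.minAreaRect(c))])
b=(h[...,0]>3)&(h[...,0]<22)&(h[...,1]>110)
for c in blobs(im,b,1000):
    bx=cv2.boxPoints(cv2.minAreaRect(c));print("board",bx,[ray("top",p,.018) for p in bx])
for p in [(227,107),(226,113),(304,113),(303,119)]: print("rail",p,ray("top",p,.022))
print("pin",ray("top",(325,134),.042),"oil",ray("top",(166,110),.14),ray("top",(172,124),0),"jar",ray("top",(390,116),.1))
cr=cv2.resize(im[90:270,60:350],None,fx=2.7,fy=2.7,interpolation=cv2.INTER_CUBIC); cv2.imwrite("pics/crop0.png",cr)
E
```

```text
(254, 164) [ 19  44 170] [ 19  44 172]
(287, 167) [ 18  44 170] [ 18  45 165]
(281, 206) [ 19  45 166] [ 19  43 167]
(122, 189) [ 19  65 168] [19 62 70]
(161, 217) [ 19  59 170] [17 59 61]
(212, 222) [ 20  55 171] [20 59 90]
(200, 150) [ 19  38 126] [ 19  38 127]
crate [[381.805   156.03122]
 [442.4134  146.33386]
 [455.91107 230.69424]
 [395.30267 240.3916 ]] [array([ 0.57830707, -0.30612436]), array([ 0.60356961, -0.48808513]), array([ 0.35473598, -0.50383201]), array([ 0.33149286, -0.32729614])]
board [[306.1781  128.19177]
 [340.22192 124.60822]
 [351.39453 230.74796]
 [317.3507  234.33151]] [array([ 0.67321776, -0.08964803]), array([ 0.682165  , -0.19314775]), array([ 0.36248611, -0.2078993 ]), array([ 0.35457071, -0.108323  ])]
rail (227, 107) [0.74338077 0.14772669]
rail (226, 113) [0.72459261 0.15101171]
rail (304, 113) [ 0.71957127 -0.08450818]
rail (303, 119) [ 0.70084239 -0.0806906 ]
pin [ 0.64707478 -0.1408104 ] oil [0.69539038 0.30599597] [0.70081798 0.31772869] jar [ 0.67879171 -0.31543587]
```

View pics/crop0.png

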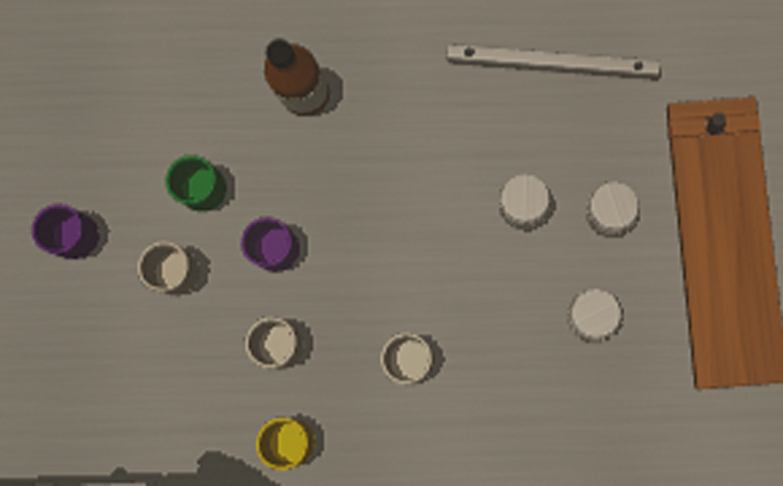

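Confirmed. The plain white open cups are at (121,189), (160,217) and (211,223), and the coloured ones don't fit the description. The three capped white cylinders beside the board are the tins.

Run:
```python
from h import *
c=lambda x,y:(x/2.7+60-.3,y/2.7+90-.3)
for n,p in dict(t1=(525,198),t2=(614,206),t3=(597,313)).items(): print(n,ray("top",c(*p),.046).round(4))
for n,p in dict(cA=(164,267),cB=(271,342),cC=(407,358)).items(): print(n,ray("top",c(*p),.05).round(4))
```

```text
t1 [0.5637 0.0702]
t2 [ 0.5528 -0.0252]
t3 [ 0.4379 -0.003 ]
cA [0.4971 0.4534]
cB [0.4151 0.3398]
cC [0.3949 0.1978]
```

Emit:
arm_command:
  series:
    - [0.8, 0, 0, 0, 0, 0, -0.13]
    - [0.8, 0, 0, 0, 0, 0, -0.13]
    - [0.8, 0, 0, 0, 0, 0, -0.13]
    - [0.8, -3, -4, 0, 0, 0, 0]
    - [0.8, -3, -4, 0, 0, 0, 0]
    - [0.8, -3, -4, 0, 0, 0, 0]
    - [0.8, 0, 0, 0, 0, 0, 0]

```text
time: 0.8
tool_pos: [0.3024, 0.3843, 0.172]
ee_rot: [-3.139, 0.001, 3.133]
wrist_force: [-0.3, -0.1, -0.1]
width: 0.0753
```

Emit:
arm_command:
  series:
    - [0.8, -1.1, -3.2, 0, 0, 0, 0]
    - [0.8, -1.1, -3.2, 0, 0, 0, 0]
    - [0.8, -1.1, -3.2, 0, 0, 0, 0]
    - [0.8, -1.1, -3.2, 0, 0, 0, 0]
    - [0.8, -1.1, -3.2, 0, 0, 0, 0]
    - [0.8, -1.1, -3.2, 0, 0, 0, 0]
    - [0.8, -1.1, -3.2, 0, 0, 0, 0]
    - [0.8, -1.1, -3.2, 0, 0, 0, 0]
    - [0.8, -1.1, -3.2, 0, 0, 0, 0]
    - [0.8, -1.2, -3.2, 0, 0, 0, 0]
    - [0.8, -1.2, -3.3, 0, 0, 0, 0]
    - [0.8, -1.2, -3.3, 0, 0, 0, 0]
    - [0.8, 0, 0, 0, 0, 0, 0]

```text
time: 2.1
tool_pos: [0.4348, -0.0002, 0.1715]
ee_rot: [-3.141, -0.001, 3.136]
wrist_force: [0.2, 1.4, -0.3]
width: 0.0749
```

Run:
```python
from h import *
a=eyes.snapshot("top"); b=eyes.snapshot("side")
cv2.imwrite("pics/top1.png",a); cv2.imwrite("pics/side1.png",b)
s=cv2.imread("pics/side0.png")
# side crops before / now
f=lambda i:cv2.resize(i[170:270,190:390],None,fx=3.5,fy=3,interpolation=cv2.INTER_CUBIC)
cv2.imwrite("pics/c1.png",np.vstack([f(s),f(b)]))
```

```text
(no output)
```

View pics/c1.png

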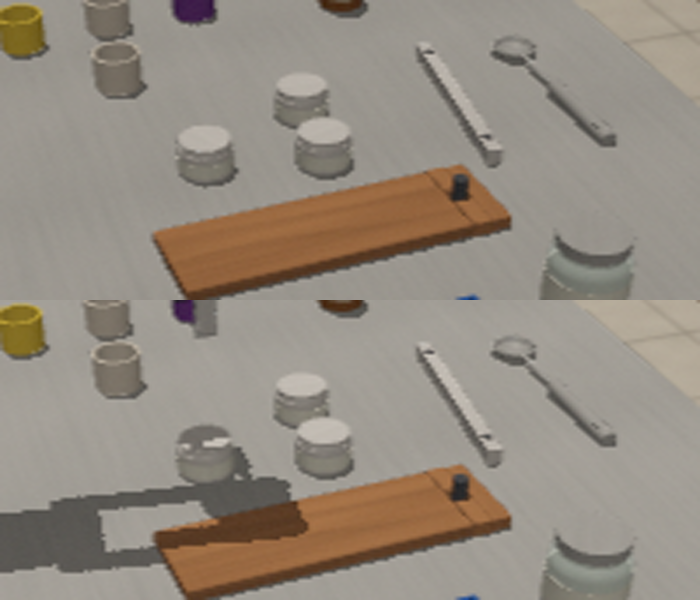

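The bottom half (now) matches the top half (start), so all the tins are still in place. I'll cross-check their positions from the side view: top centres at crop (205,140), (323,133) and (302,86).

Run:
```python
from h import *
for n,p in dict(t3=(205,140),t2=(323,133),t1=(302,86),cC=(117,57)).items(): print(n,ray("side",(p[0]/3.5+190-.3,p[1]/3+170-.3),.046 if n[0]=='t' else .05).round(4))
```

```text
t3 [ 0.4399 -0.006 ]
t2 [ 0.5541 -0.0303]
t1 [0.5663 0.0669]
cC [0.3964 0.187 ]
```

Emit:
arm_command:
  series:
    - [0.8, -0.4, -0.4, 3, 0, 0, 0]
    - [0.8, 0, 0, 3.5, 0, 0, 0]
    - [0.8, 0, 0, 3.5, 0, 0, 0]
    - [0.8, 0, 0, 3, 0, 0, 0]
    - [0.8, 0, 0, 2, 0, 0, 0]
    - [0.8, 0, 0, 1, 0, 0, 0]
    - [0.8, 0, 0, 0, 0, 0, 0]
    - [0.2, 0, 0, 0, 0, 0, 0]
    - [0.2, 0, 0, 0, 0, 0, 0]
    - [0.2, 0, 0, 0, 0, 0, 0]
    - [0.2, 0, 0, 0, 0, 0, 0]
    - [0.2, 0, 0, 0, 0, 0, 0]
    - [0.2, 0, 0, 0, 0, 0, 0]

```text
time: 3.5
tool_pos: [0.4388, -0.0018, 0.0131]
ee_rot: [-3.142, 0.002, 3.141]
wrist_force: [0.6, 0.1, 3.3]
width: 0.0306
```

Run:
```python
from h import *
b=eyes.snapshot("side"); print(sensors.get_obs()["width"])
a=eyes.snapshot("top")
f=lambda i:cv2.resize(i,(600,300),interpolation=cv2.INTER_CUBIC)
cv2.imwrite("pics/c2.png",np.vstack([f(b[170:270,190:390]),f(a[120:260,200:480])]))
```

```text
0.02649037592071126
```

View pics/c2.png

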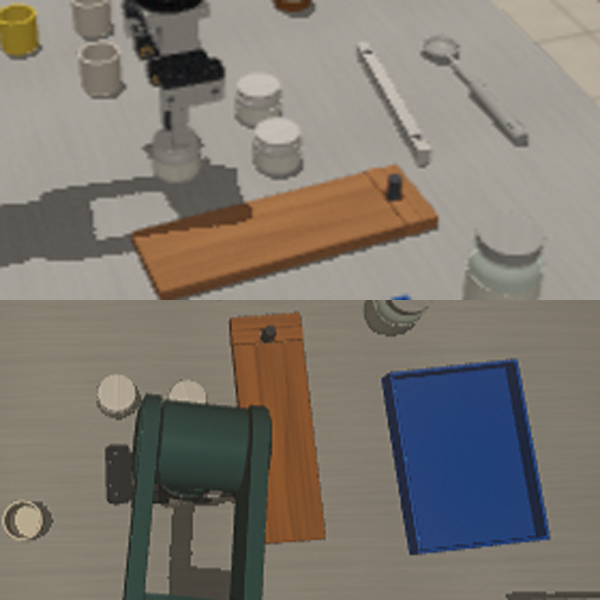

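Run:
```python
from h import *
b=eyes.snapshot("side"); o=sensors.get_obs(); print(o["width"],o["tool_pos"],o["wrist_force"])
for z in (.013,.032,.097): print(proj("side",[.4388,-.0018,z]))
for y in (.015,-.015): print(proj("side",[.4388,y,.013]))
cv2.imwrite("pics/c3.png",cv2.resize(b[170:250,210:310],(750,600),interpolation=cv2.INTER_CUBIC))
```

```text
0.020089096490440665 [ 0.4388619  -0.00173425  0.01305259] [-0.46750565  1.06164557  3.49603634]
[247.93486654 223.32380778]
[247.75627368 218.98025491]
[247.12396008 203.60177005]
[246.6201763  220.53829065]
[248.98576362 225.55040969]
```

View pics/c3.png

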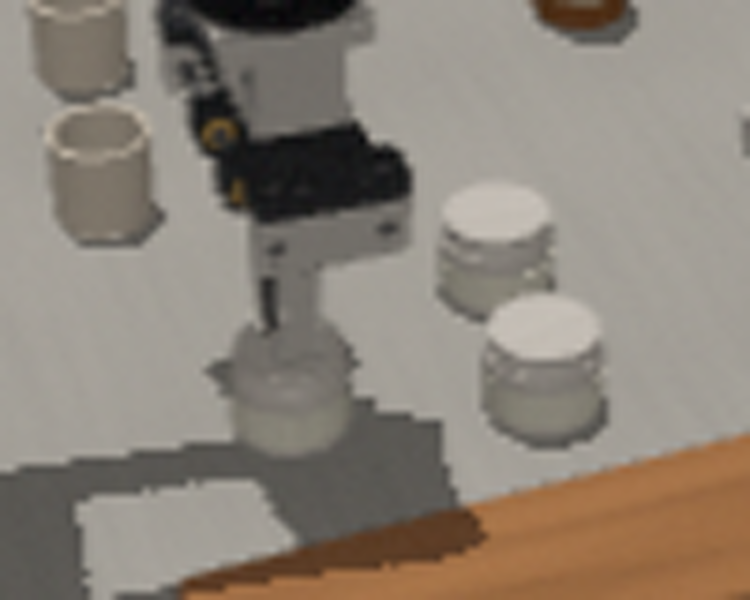

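The fingers look almost shut and the tin hasn't moved, so the grasp missed. I'll open in place to see where the fingers are relative to the tin.

Emit:
arm_command:
  series:
    - [0.8, 0, 0, 0, 0, 0, 0]
    - [0.8, 0, 0, 0, 0, 0, 0]
    - [0.8, 0, 0, 0, 0, 0, 0]
    - [0.8, 0, 0, 0, 0, 0, 0]
    - [0.8, 0, 0, 0, 0, 0, 0]
    - [0.8, 0, 0, 0, 0, 0, 0]
    - [0.8, 0, 0, 0, 0, 0, 0]
    - [0.8, 0, 0, 0, 0, 0, 0]

```text
time: 4.45
tool_pos: [0.4375, -0.0015, 0.0116]
ee_rot: [3.141, -0.001, 3.141]
wrist_force: [0.4, -0.4, -0.0]
width: 0.0747
```

Run:
```python
from h import *
b=eyes.snapshot("side"); o=sensors.get_obs(); print(o["width"],o["tool_pos"],o["wrist_force"])
cv2.imwrite("pics/c4.png",cv2.resize(b[170:250,210:310],(750,600),interpolation=cv2.INTER_CUBIC))
print("body end",ray("top",(248,201),.13),ray("top",(248,201),.16))
```

```text
0.0749265199265147 [ 0.43766818 -0.00150637  0.01178376] [0.9926587  0.39624231 0.32356243]
body end [0.44383455 0.0898916 ] [0.44042817 0.08970255]
```

View pics/c4.png

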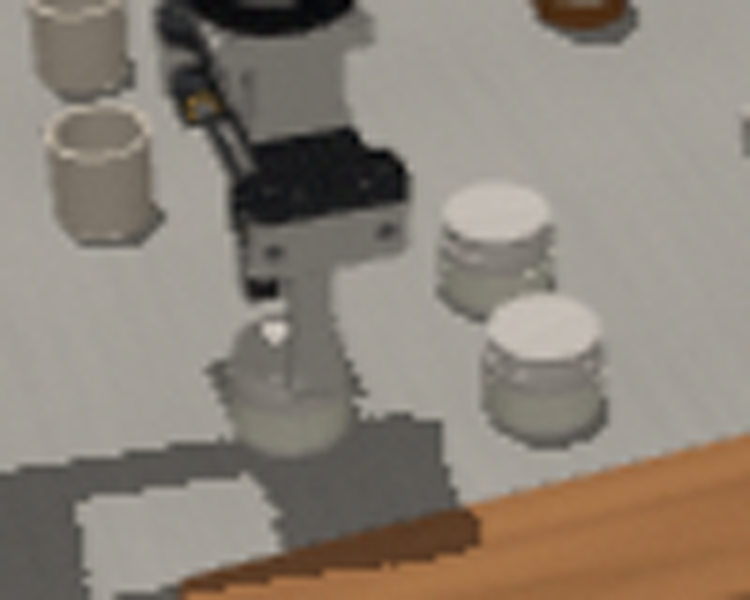

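With the fingers open, the front fingertip shows at crop (315,388). At the reported height it should be near (302,448). So the tip appears to be about 33 mm higher than reported, level with the tin's top, which explains the miss. I'll lower in small steps and check the force.

Emit:
arm_command:
  series:
    - [0.8, 0, 0, 0.4, 0, 0, 0]
    - [0.8, 0, 0, 0.4, 0, 0, 0]
    - [0.8, 0, 0, 0.3, 0, 0, 0]
    - [0.8, 0, 0, 0.2, 0, 0, 0]
    - [0.8, 0, 0, 0, 0, 0, 0]

```text
time: 5.0
tool_pos: [0.4377, -0.0016, -0.0012]
ee_rot: [3.141, -0.001, 3.141]
wrist_force: [0.6, 0.1, 0.4]
width: 0.075
```

No contact at a reported z of -0.001, so the reported height is biased. I'll go on down gently.

Emit:
arm_command:
  series:
    - [0.8, 0, 0, 0.4, 0, 0, 0]
    - [0.8, 0, 0, 0.4, 0, 0, 0]
    - [0.8, 0, 0, 0.2, 0, 0, 0]
    - [0.8, 0, 0, 0, 0, 0, 0]

```text
time: 5.4
tool_pos: [0.4377, -0.0015, -0.0112]
ee_rot: [3.141, -0.001, 3.141]
wrist_force: [0.5, -0.1, -0.6]
width: 0.0753
```

Run:
```python
from h import *
b=eyes.snapshot("side"); o=sensors.get_obs(); print(o["width"],o["tool_pos"],o["wrist_force"])
cv2.imwrite("pics/side5.png",b)
c4=cv2.imread("pics/c4.png")
c=cv2.resize(b[170:250,210:310],(750,600),interpolation=cv2.INTER_CUBIC)
cv2.imwrite("pics/c5.png",c)
```

```text
0.07522044977096243 [ 0.43791119 -0.00159882 -0.010981  ] [-0.23606701 -0.10624718  0.69204408]
```

View pics/c5.png

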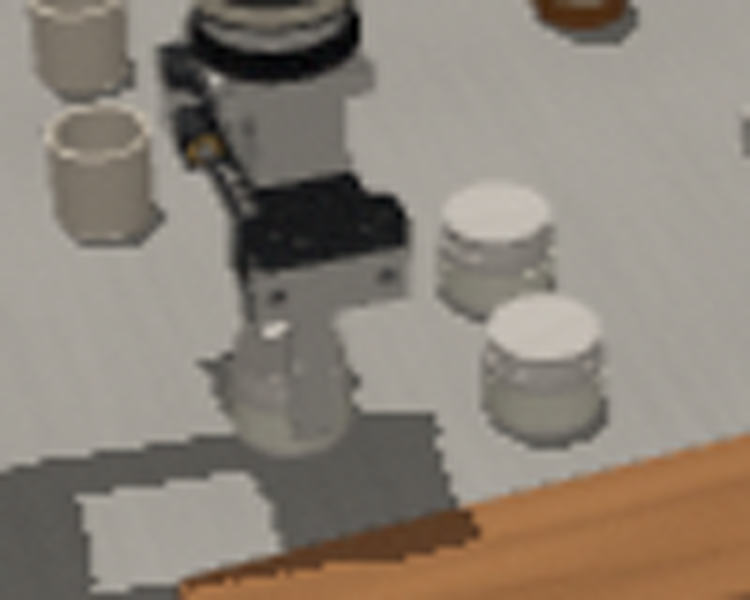

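The tip is now at crop (315,432), i.e. z about 0.021 while the report says -0.011. The report is therefore about 32 mm low, and x and y agree with the picture. I'll go 9 mm lower and grip.

Emit:
arm_command:
  series:
    - [0.8, 0, 0, 0.5, 0, 0, 0]
    - [0.8, 0, 0, 0.4, 0, 0, 0]
    - [0.2, 0, 0, 0, 0, 0, 0]
    - [0.2, 0, 0, 0, 0, 0, 0]
    - [0.2, 0, 0, 0, 0, 0, 0]
    - [0.2, 0, 0, 0, 0, 0, 0]
    - [0.2, 0, 0, 0, 0, 0, 0]
    - [0.2, 0, 0, 0, 0, 0, 0]

```text
time: 6.25
tool_pos: [0.4382, -0.0017, -0.0197]
ee_rot: [-3.142, 0.0, 3.141]
wrist_force: [-0.5, -0.2, -1.2]
width: 0.0554
```

Emit:
arm_command:
  series:
    - [0.2, 0, 0, -2.5, 0, 0, 0]
    - [0.2, 0, 0, -2.5, 0, 0, 0]
    - [0.2, 0, 0, -2.5, 0, 0, 0]
    - [0.2, 0, 0, -2.5, 0, 0, 0]
    - [0.2, 0.3, -3.4, 0, 0, 0, 0]
    - [0.2, 0.4, -3.4, 0, 0, 0, 0]
    - [0.2, 0.4, -3.4, 0, 0, 0, 0]
    - [0.2, 0.4, -3.4, 0, 0, 0, 0]
    - [0.2, 0.4, -3.4, 0, 0, 0, 0]
    - [0.2, 0.4, -3.4, 0, 0, 0, 0]
    - [0.2, 0.4, -3.4, 0, 0, 0, 0]
    - [0.2, 0.4, -3.4, 0, 0, 0, 0]
    - [0.2, 0.4, -3.4, 0, 0, 0, 0]
    - [0.2, 0.4, -3.4, 0, 0, 0, 0]
    - [0.2, 0.4, -3.4, 0, 0, 0, 0]
    - [0.2, 0, -3.4, 0, 0, 0, 0]
    - [0.2, 0, 0, 0, 0, 0, 0]

```text
time: 7.95
tool_pos: [0.3937, -0.4131, 0.0791]
ee_rot: [-3.141, -0.001, 3.137]
wrist_force: [0.1, -0.4, -2.2]
width: 0.0554
```

Run:
```python
from h import *
b=eyes.snapshot("side"); a=eyes.snapshot("top"); o=sensors.get_obs(); print(o["width"],o["tool_pos"],o["joint_positions"])
f=lambda i:cv2.resize(i,(700,300),interpolation=cv2.INTER_CUBIC)
cv2.imwrite("pics/c6.png",np.vstack([f(b[190:360,160:400]),f(a[120:260,200:480])]))
```

```text
0.05546848098731502 [ 0.39423456 -0.40932383  0.07913172] [-9.04399057e-01  1.65925589e-01  1.46888897e+00  6.85843808e-04
  1.50949625e+00 -2.47317423e+00]
```

View pics/c6.png

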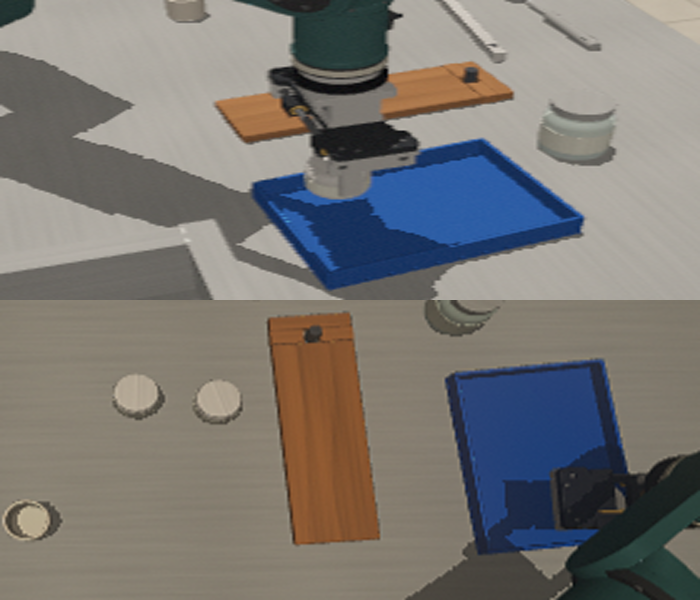

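The tin is held at crop (338,183), above the near-robot end of the rack. The other two tins stand where they were. I'll check the tin's predicted pixel before lowering.

Run:
```python
from h import *
for z in (.097,.12,.143):
    p=proj("side",[.3942,-.4093,z]); print(z,((p-[160,190])*[700/240,300/170]).round())
p=proj("top",[.3942,-.4093+.0885,.21]); print(((p-[200,120])*[2.5,300/140]+[0,300]).round())
```

```text
0.097 [333. 185.]
0.12 [334. 173.]
0.143 [334. 162.]
[541. 500.]
```

Emit:
arm_command:
  series:
    - [0.2, 0, 0, 2.5, 0, 0, 0]
    - [0.2, 0, 0, 2.5, 0, 0, 0]
    - [0.2, 0, 0, 2.0, 0, 0, 0]
    - [0.2, 0, 0, 1.2, 0, 0, 0]
    - [0.2, 0, 0, 0.6, 0, 0, 0]
    - [0.2, 0, 0, 0.3, 0, 0, 0]
    - [0.2, 0, 0, 0, 0, 0, 0]

```text
time: 8.75
tool_pos: [0.3952, -0.4097, -0.0102]
ee_rot: [-3.141, 0.001, 3.141]
wrist_force: [-0.7, -0.1, -1.9]
width: 0.0553
```

Emit:
arm_command:
  series:
    - [0.2, 0, 0, 0.3, 0, 0, 0]
    - [0.2, 0, 0, 0, 0, 0, 0]
    - [0.8, 0, 0, 0, 0, 0, 0]
    - [0.8, 0, 0, 0, 0, 0, 0]
    - [0.8, 0, 0, 0, 0, 0, 0]
    - [0.8, 0, 0, 0, 0, 0, 0]
    - [0.8, 0, 0, -2, 0, 0, 0]
    - [0.8, 0, 0, -2.5, 0, 0, 0]
    - [0.8, 0, 0, -2.5, 0, 0, 0]
    - [0.8, 0, 0, -2.5, 0, 0, 0]
    - [0.8, 0, 0, 0, 0, 0, 0]

```text
time: 9.85
tool_pos: [0.3967, -0.4121, 0.086]
ee_rot: [-3.135, 0.006, 3.141]
wrist_force: [0.5, 0.1, 0.2]
width: 0.0745
```

```bash
cat >> h.py <<'E'
def discs(im,x0,y0,x1,y1,z,thr=158):
    h=cv2.cvtColor(im,cv2.COLOR_BGR2HSV); m=(h[...,2]>thr)&(h[...,1]<75)
    k=np.zeros_like(m); k[y0:y1,x0:x1]=m[y0:y1,x0:x1]
    for c in blobs(im,k,40):
        e=cv2.minEnclosingCircle(c); M=cv2.moments(c); uv=(M["m10"]/M["m00"],M["m01"]/M["m00"])
        print(np.round(uv,1),round(e[1],1),cv2.contourArea(c),ray("top",uv,z).round(4))
E
python3 - <<'E'
from h import *
a=eyes.snapshot("top"); cv2.imwrite("pics/top7.png",a)
discs(a,230,140,305,225,.046); print("ref"); discs(cv2.imread("pics/top0.png"),230,140,305,225,.046)
print("crate");discs(a,380,145,460,240,.051,130)
E
```

```text
[287.1 165.5] 8.4 198.0 [ 0.5542 -0.0251]
[253.9 162.7] 8.6 202.5 [0.5648 0.0707]
ref
[280.3 205.5] 8.6 205.0 [ 0.4383 -0.0015]
[287.1 165.5] 8.3 194.5 [ 0.5541 -0.0252]
[253.9 162.7] 8.4 197.0 [0.5647 0.0708]
crate
[408.2 147.2] 30.0 179.0 [ 0.5994 -0.3801]
```

Emit:
arm_command:
  series:
    - [0.8, -1.3, 3.2, 0, 0, 0, 0]
    - [0.8, -1.3, 3.2, 0, 0, 0, 0]
    - [0.8, -1.3, 3.2, 0, 0, 0, 0]
    - [0.8, -1.3, 3.2, 0, 0, 0, 0]
    - [0.8, -1.3, 3.2, 0, 0, 0, 0]
    - [0.8, -1.3, 3.2, 0, 0, 0, 0]
    - [0.8, -1.3, 3.2, 0, 0, 0, 0]
    - [0.8, -1.3, 3.2, 0, 0, 0, 0]
    - [0.8, -1.3, 3.2, 0, 0, 0, 0]
    - [0.8, -1.3, 3.2, 0, 0, 0, 0]
    - [0.8, -1.3, 3.3, 0, 0, 0, 0]
    - [0.8, -1.4, 3.3, 0, 0, 0, 0]
    - [0.8, 0, 0, 0, 0, 0, 0]
    - [0.8, 0, 0, 0, 0, 0, 0]

```text
time: 11.3
tool_pos: [0.551, -0.0232, 0.0792]
ee_rot: [-3.141, -0.004, -3.141]
wrist_force: [0.3, -0.7, 0.3]
width: 0.0751
```

Emit:
arm_command:
  series:
    - [0.8, -0.3, -0.2, 2, 0, 0, 0]
    - [0.8, 0, 0, 2.5, 0, 0, 0]
    - [0.8, 0, 0, 2.5, 0, 0, 0]
    - [0.8, 0, 0, 1.8, 0, 0, 0]
    - [0.8, 0, 0, 1.1, 0, 0, 0]
    - [0.8, 0, 0, 0, 0, 0, 0]
    - [0.2, 0, 0, 0, 0, 0, 0]
    - [0.2, 0, 0, 0, 0, 0, 0]
    - [0.2, 0, 0, 0, 0, 0, 0]
    - [0.2, 0, 0, 0, 0, 0, 0]
    - [0.2, 0, 0, 0, 0, 0, 0]
    - [0.2, 0, 0, 0, 0, 0, 0]

```text
time: 12.5
tool_pos: [0.5562, -0.026, -0.0163]
ee_rot: [-3.141, 0.003, 3.141]
wrist_force: [0.2, -1.1, 5.8]
width: 0.0556
```

Emit:
arm_command:
  series:
    - [0.2, 0, 0, -2.5, 0, 0, 0]
    - [0.2, 0, 0, -2.5, 0, 0, 0]
    - [0.2, 0, 0, -2.5, 0, 0, 0]
    - [0.2, 0, 0, -2.5, 0, 0, 0]
    - [0.2, 0.7, -3.2, 0, 0, 0, 0]
    - [0.2, 0.7, -3.2, 0, 0, 0, 0]
    - [0.2, 0.7, -3.2, 0, 0, 0, 0]
    - [0.2, 0.7, -3.2, 0, 0, 0, 0]
    - [0.2, 0.7, -3.2, 0, 0, 0, 0]
    - [0.2, 0.7, -3.2, 0, 0, 0, 0]
    - [0.2, 0.7, -3.2, 0, 0, 0, 0]
    - [0.2, 0.8, -3.2, 0, 0, 0, 0]
    - [0.2, 0.8, -3.2, 0, 0, 0, 0]
    - [0.2, 0.8, -3.2, 0, 0, 0, 0]
    - [0.2, 0.8, -3.2, 0, 0, 0, 0]
    - [0.2, 0.8, -3.2, 0, 0, 0, 0]
    - [0.2, 0, 0, 0, 0, 0, 0]
    - [0.2, 0, 0, 0, 0, 0, 0]

```text
time: 14.3
tool_pos: [0.465, -0.4091, 0.0805]
ee_rot: [3.138, -0.002, 3.139]
wrist_force: [-0.3, 0.5, -1.6]
width: 0.0548
```

Emit:
arm_command:
  series:
    - [0.2, 0, 0, 2.5, 0, 0, 0]
    - [0.2, 0, 0, 2.5, 0, 0, 0]
    - [0.2, 0, 0, 2.0, 0, 0, 0]
    - [0.2, 0, 0, 1.2, 0, 0, 0]
    - [0.2, 0, 0, 0.6, 0, 0, 0]
    - [0.2, 0, 0, 0.3, 0, 0, 0]
    - [0.2, 0, 0, 0.2, 0, 0, 0]
    - [0.2, 0, 0, 0, 0, 0, 0]

```text
time: 15.1
tool_pos: [0.4663, -0.41, -0.0099]
ee_rot: [-3.141, 0.001, 3.141]
wrist_force: [0.1, -0.0, -2.7]
width: 0.0551
```

Emit:
arm_command:
  series:
    - [0.2, 0, 0, 0.3, 0, 0, 0]
    - [0.2, 0, 0, 0, 0, 0, 0]
    - [0.8, 0, 0, 0, 0, 0, 0]
    - [0.8, 0, 0, 0, 0, 0, 0]
    - [0.8, 0, 0, 0, 0, 0, 0]
    - [0.8, 0, 0, 0, 0, 0, 0]
    - [0.8, 0, 0, -2, 0, 0, 0]
    - [0.8, 0, 0, -2.5, 0, 0, 0]
    - [0.8, 0, 0, -2.5, 0, 0, 0]
    - [0.8, 0, 0, -2.5, 0, 0, 0]
    - [0.8, 0, 0, 0, 0, 0, 0]

```text
time: 16.2
tool_pos: [0.4679, -0.4118, 0.0859]
ee_rot: [-3.135, 0.006, 3.141]
wrist_force: [0.3, -0.3, 0.8]
width: 0.0752
```

Run:
```python
from h import *
a=eyes.snapshot("top"); cv2.imwrite("pics/top8.png",a); print(sensors.get_obs()["tool_pos"])
discs(a,230,140,305,225,.046)
```

```text
[ 0.46683219 -0.41074548  0.0831854 ]
[254.  162.6] 8.6 204.5 [0.5649 0.0706]
```

Emit:
arm_command:
  series:
    - [0.8, -0.7, 3.2, 0, 0, 0, 0]
    - [0.8, -0.7, 3.2, 0, 0, 0, 0]
    - [0.8, -0.7, 3.2, 0, 0, 0, 0]
    - [0.8, -0.7, 3.2, 0, 0, 0, 0]
    - [0.8, -0.7, 3.2, 0, 0, 0, 0]
    - [0.8, -0.7, 3.2, 0, 0, 0, 0]
    - [0.8, -0.7, 3.2, 0, 0, 0, 0]
    - [0.8, -0.7, 3.2, 0, 0, 0, 0]
    - [0.8, -0.7, 3.2, 0, 0, 0, 0]
    - [0.8, -0.6, 3.2, 0, 0, 0, 0]
    - [0.8, -0.6, 3.2, 0, 0, 0, 0]
    - [0.8, -0.6, 3.2, 0, 0, 0, 0]
    - [0.8, -0.6, 3.2, 0, 0, 0, 0]
    - [0.8, -0.6, 3.2, 0, 0, 0, 0]
    - [0.8, -0.5, 3.2, 0, 0, 0, 0]
    - [0.8, 0, 0, 0, 0, 0, 0]
    - [0.8, 0, 0, 0, 0, 0, 0]

```text
time: 17.95
tool_pos: [0.5629, 0.0705, 0.0791]
ee_rot: [-3.141, -0.004, -3.141]
wrist_force: [-1.1, -0.3, 0.5]
width: 0.0752
```

Emit:
arm_command:
  series:
    - [0.8, -0.2, 0, 2, 0, 0, 0]
    - [0.8, 0, 0, 2.5, 0, 0, 0]
    - [0.8, 0, 0, 2.5, 0, 0, 0]
    - [0.8, 0, 0, 1.8, 0, 0, 0]
    - [0.8, 0, 0, 0.9, 0, 0, 0]
    - [0.8, 0, 0, 0, 0, 0, 0]
    - [0.2, 0, 0, 0, 0, 0, 0]
    - [0.2, 0, 0, 0, 0, 0, 0]
    - [0.2, 0, 0, 0, 0, 0, 0]
    - [0.2, 0, 0, 0, 0, 0, 0]
    - [0.2, 0, 0, 0, 0, 0, 0]
    - [0.2, 0, 0, 0, 0, 0, 0]

```text
time: 19.15
tool_pos: [0.5673, 0.0701, -0.0143]
ee_rot: [-3.141, 0.003, 3.141]
wrist_force: [-0.7, -0.3, 5.4]
width: 0.0551
```

Emit:
arm_command:
  series:
    - [0.2, 0, 0, -2.5, 0, 0, 0]
    - [0.2, 0, 0, -2.5, 0, 0, 0]
    - [0.2, 0, 0, -2.5, 0, 0, 0]
    - [0.2, 0, 0, -2.5, 0, 0, 0]
    - [0.2, 0.2, -3.2, 0, 0, 0, 0]
    - [0.2, 0.2, -3.2, 0, 0, 0, 0]
    - [0.2, 0.2, -3.2, 0, 0, 0, 0]
    - [0.2, 0.2, -3.2, 0, 0, 0, 0]
    - [0.2, 0.2, -3.2, 0, 0, 0, 0]
    - [0.2, 0.2, -3.2, 0, 0, 0, 0]
    - [0.2, 0.2, -3.2, 0, 0, 0, 0]
    - [0.2, 0.2, -3.2, 0, 0, 0, 0]
    - [0.2, 0.2, -3.2, 0, 0, 0, 0]
    - [0.2, 0.2, -3.2, 0, 0, 0, 0]
    - [0.2, 0.2, -3.2, 0, 0, 0, 0]
    - [0.2, 0.2, -3.2, 0, 0, 0, 0]
    - [0.2, 0.2, -3.2, 0, 0, 0, 0]
    - [0.2, 0.2, -3.2, 0, 0, 0, 0]
    - [0.2, 0.2, -2.6, 0, 0, 0, 0]
    - [0.2, 0, 0, 0, 0, 0, 0]

```text
time: 21.15
tool_pos: [0.5342, -0.4065, 0.0821]
ee_rot: [3.141, -0.002, 3.137]
wrist_force: [0.0, 0.4, -1.2]
width: 0.0552
```

Emit:
arm_command:
  series:
    - [0.2, 0, 0, 0, 0, 0, 0]
    - [0.2, 0, 0, 2.5, 0, 0, 0]
    - [0.2, 0, 0, 2.5, 0, 0, 0]
    - [0.2, 0, 0, 2.0, 0, 0, 0]
    - [0.2, 0, 0, 1.2, 0, 0, 0]
    - [0.2, 0, 0, 0.6, 0, 0, 0]
    - [0.2, 0, 0, 0.3, 0, 0, 0]
    - [0.2, 0, 0, 0.2, 0, 0, 0]
    - [0.2, 0, 0, 0.2, 0, 0, 0]
    - [0.2, 0, 0, 0, 0, 0, 0]
    - [0.2, 0, 0, 0, 0, 0, 0]

```text
time: 22.25
tool_pos: [0.5366, -0.4042, -0.0093]
ee_rot: [-3.14, 0.002, 3.141]
wrist_force: [0.6, 0.4, 1.0]
width: 0.0552
```

Emit:
arm_command:
  series:
    - [0.8, 0, 0, 0, 0, 0, 0]
    - [0.8, 0, 0, 0, 0, 0, 0]
    - [0.8, 0, 0, 0, 0, 0, 0]
    - [0.8, 0, 0, 0, 0, 0, 0]
    - [0.8, 0, 0, -2, 0, 0, 0]
    - [0.8, 0, 0, -2.5, 0, 0, 0]
    - [0.8, 0, 0, -2.5, 0, 0, 0]
    - [0.8, 0, 0, -2.5, 0, 0, 0]
    - [0, 2, 2, -1, 0, 0, 0]
    - [0, 3, 3, 0, 0, 0, 0]
    - [0, 3, 3, 0, 0, 0, 0]
    - [0, 3, 3, 0, 0, 0, 0]
    - [0, 3, 2.5, 0, 0, 0, 0]
    - [0, 3, 2, 0, 0, 0, 0]
    - [0, 0, 0, 0, 0, 0, 0]
    - [0, 0, 0, 0, 0, 0, 0]

```text
time: 23.85
tool_pos: [0.3661, -0.2487, 0.0947]
ee_rot: [-3.14, 0.002, 3.141]
wrist_force: [1.1, 0.0, -0.3]
width: 0.0145
```

Run:
```python
from h import *
a=eyes.snapshot("top"); b=eyes.snapshot("side"); cv2.imwrite("pics/top9.png",a); o=sensors.get_obs();print(o["tool_pos"],o["width"])
f=lambda i:cv2.resize(i,(700,300),interpolation=cv2.INTER_CUBIC)
cv2.imwrite("pics/c9.png",np.vstack([f(b[220:360,160:400]),f(a[100:260,200:480])]))
```

```text
[ 0.36687296 -0.24940867  0.0947344 ] 0.006787357266640002
```

View pics/c9.png

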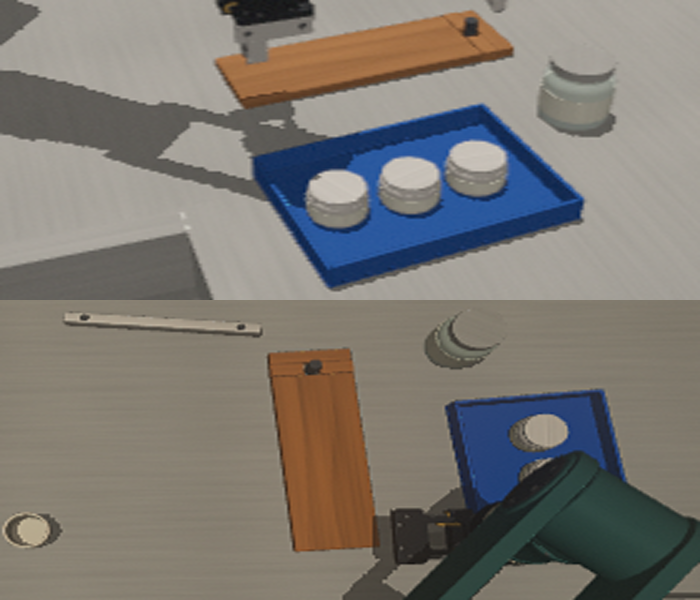

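All three tins stand upright in the rack, at upper-crop (338,198), (410,185) and (477,168), and the board hasn't been touched. Next I'll plan the arc for the push.

Run:
```python
import numpy as np
pin=np.array([.647,-.141]); s=.25
P=[]
for f in np.linspace(np.pi+.052,1.468,30):
    u=np.array([np.cos(f),np.sin(f)]); x=np.array([np.sin(f),-np.cos(f)])
    h=.008*abs(x[0])+.0125*abs(x[1]); P.append(pin+s*u-(.05+h)*x)
P=np.array(P); print(P[0],P[-1])
for d in np.diff(P,axis=0)*100: print("[0,%.1f,%.1f]"%(-d[0],d[1]),end=" ")
```

```text
[ 0.40060719 -0.21680804] [0.61372611 0.11375926]
[0,0.4,1.5] [0,0.3,1.5] [0,0.2,1.5] [0,0.1,1.5] [0,0.1,1.5] [0,-0.0,1.5] [0,-0.1,1.5] [0,-0.2,1.5] [0,-0.3,1.5] [0,-0.4,1.5] [0,-0.5,1.5] [0,-0.6,1.4] [0,-0.7,1.4] [0,-0.7,1.4] [0,-0.8,1.3] [0,-0.9,1.3] [0,-1.0,1.2] [0,-1.1,1.2] [0,-1.1,1.1] [0,-1.2,1.0] [0,-1.3,0.9] [0,-1.3,0.9] [0,-1.4,0.8] [0,-1.4,0.7] [0,-1.5,0.6] [0,-1.5,0.5] [0,-1.5,0.4] [0,-1.5,0.3] [0,-1.4,0.2]
```

Emit:
arm_command:
  series:
    - [0, -2, -0.5, 2, 0, 0, 0]
    - [0, -1, 0, 2.5, 0, 0, 0]
    - [0, 0, 0, 2.5, 0, 0, 0]
    - [0, 0, 0, 2.5, 0, 0, 0]
    - [0, 0, 0, 1.3, 0, 0, 0]
    - [0, 0, 0, 0.5, 0, 0, 0]
    - [0, 0, 0, 0, 0, 0, 0]

```text
time: 24.65
tool_pos: [0.3962, -0.2538, -0.019]
ee_rot: [3.141, -0.001, 3.141]
wrist_force: [0.3, 0.3, 1.4]
width: 0.0006
```

Emit:
arm_command:
  series:
    - [0, -0.2, 1.2, 0, 0, 0, 0]
    - [0, -0.2, 1.2, 0, 0, 0, 0]
    - [0, 0, 1.2, 0, 0, 0, 0]
    - [0, 0.4, 1.5, 0, 0, 0, 0]
    - [0, 0.3, 1.5, 0, 0, 0, 0]
    - [0, 0.2, 1.5, 0, 0, 0, 0]
    - [0, 0.1, 1.5, 0, 0, 0, 0]
    - [0, 0.1, 1.5, 0, 0, 0, 0]
    - [0, 0, 1.5, 0, 0, 0, 0]
    - [0, -0.1, 1.5, 0, 0, 0, 0]
    - [0, 0, 0, 0, 0, 0, 0]

```text
time: 25.75
tool_pos: [0.3897, -0.1101, -0.0187]
ee_rot: [3.14, -0.0, -3.14]
wrist_force: [-0.0, -1.5, 0.8]
width: 0.0003
```

```bash
cat >> h.py <<'E'
def board(im):
    h=cv2.cvtColor(im,cv2.COLOR_BGR2HSV); b=(h[...,0]>3)&(h[...,0]<22)&(h[...,1]>110); b[:,:190]=0
    for c in blobs(im,b,400):
        bx=cv2.boxPoints(cv2.minAreaRect(c)); print("board",cv2.contourArea(c)); print(np.array([ray("top",p,.018) for p in bx]).round(3).tolist())
E
python3 - <<'E'
from h import *
a=eyes.snapshot("top"); b=eyes.snapshot("side"); cv2.imwrite("pics/top10.png",a); o=sensors.get_obs();print(o["tool_pos"],o["width"])
board(a)
f=lambda i:cv2.resize(i,(700,300),interpolation=cv2.INTER_CUBIC)
cv2.imwrite("pics/c10.png",np.vstack([f(b[170:310,160:400]),f(a[100:260,200:480])]))
E
```

```text
[ 0.38898237 -0.11100896 -0.0193971 ] 0.00042644008675253955
board 2824.5
[[0.391, 0.004], [0.69, -0.106], [0.655, -0.201], [0.358, -0.087]]
```

View pics/c10.png

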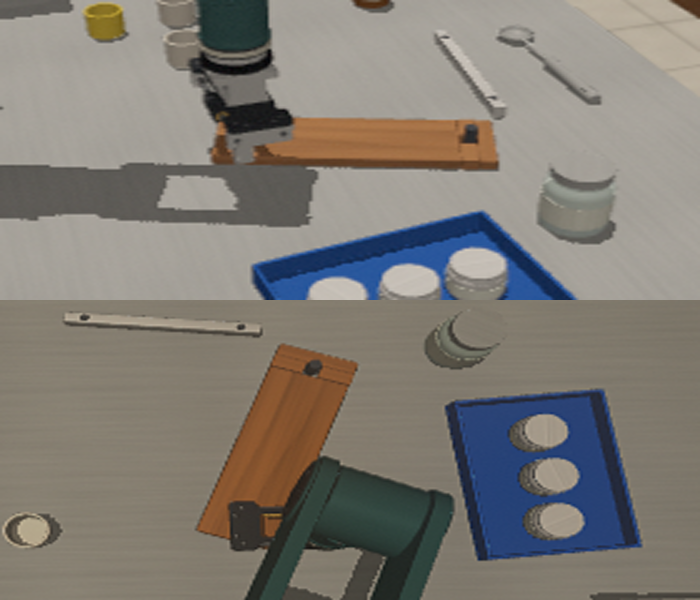

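The board is swinging on its pin, with the finger on its near edge. I'll carry on along the arc.

Emit:
arm_command:
  series:
    - [0, -0.2, 1.5, 0, 0, 0, 0]
    - [0, -0.3, 1.5, 0, 0, 0, 0]
    - [0, -0.4, 1.5, 0, 0, 0, 0]
    - [0, -0.5, 1.5, 0, 0, 0, 0]
    - [0, -0.6, 1.4, 0, 0, 0, 0]
    - [0, -0.7, 1.4, 0, 0, 0, 0]
    - [0, -0.7, 1.4, 0, 0, 0, 0]
    - [0, -0.8, 1.3, 0, 0, 0, 0]
    - [0, -0.9, 1.3, 0, 0, 0, 0]
    - [0, -1.0, 1.2, 0, 0, 0, 0]
    - [0, -1.1, 1.2, 0, 0, 0, 0]
    - [0, -1.1, 1.1, 0, 0, 0, 0]
    - [0, -1.2, 1.0, 0, 0, 0, 0]
    - [0, -1.3, 0.9, 0, 0, 0, 0]
    - [0, -1.3, 0.9, 0, 0, 0, 0]
    - [0, -1.4, 0.8, 0, 0, 0, 0]
    - [0, 0, 0, 0, 0, 0, 0]

```text
time: 27.55
tool_pos: [0.5264, 0.0884, -0.0194]
ee_rot: [3.139, -0.0, -3.141]
wrist_force: [0.0, 0.2, -0.3]
width: 0.0008
```

Run:
```python
from h import *
a=eyes.snapshot("top"); cv2.imwrite("pics/top11.png",a); print(sensors.get_obs()["tool_pos"])
board(a)
```

```text
[ 0.52544763  0.08781899 -0.01943998]
board 1781.5
[[0.659, 0.014], [0.705, -0.16], [0.606, -0.181], [0.561, -0.009]]
```

Emit:
arm_command:
  series:
    - [0, -1.4, 0.7, 0, 0, 0, 0]
    - [0, -1.5, 0.6, 0, 0, 0, 0]
    - [0, -1.5, 0.5, 0, 0, 0, 0]
    - [0, -1.5, 0.4, 0, 0, 0, 0]
    - [0, -1.0, 0.2, 0, 0, 0, 0]
    - [0, -0.7, 0.1, 0, 0, 0, 0]
    - [0, 0, 0, 0, 0, 0, 0]

```text
time: 28.3
tool_pos: [0.6015, 0.1116, -0.0191]
ee_rot: [3.141, -0.0, 3.141]
wrist_force: [-0.2, -0.9, 0.7]
width: 0.0004
```

Emit:
arm_command:
  series:
    - [0, -0.5, 0, 0, 0, 0, 0]
    - [0, -0.5, 0, 0, 0, 0, 0]
    - [0, -0.3, 0, 0, 0, 0, 0]
    - [0, 0, 0, 0, 0, 0, 0]

```text
time: 28.7
tool_pos: [0.6147, 0.1113, -0.0187]
ee_rot: [3.141, 0.001, 3.141]
wrist_force: [-0.4, 0.7, -0.8]
width: 0.0003
```

Emit:
arm_command:
  series:
    - [0, -0.3, 0, 0, 0, 0, 0]
    - [0, -0.2, 0, 0, 0, 0, 0]
    - [0, 0, 0, 0, 0, 0, 0]

```text
time: 29.0
tool_pos: [0.6168, 0.1113, -0.0188]
ee_rot: [-3.142, -0.005, 3.141]
wrist_force: [-7.2, 0.6, 3.2]
width: 0.0002
```

Run:
```python
from h import *
a=eyes.snapshot("top"); b=eyes.snapshot("side"); cv2.imwrite("pics/top12.png",a); o=sensors.get_obs();print(o["tool_pos"],o["wrist_force"])
board(a)
f=lambda i:cv2.resize(i,(700,300),interpolation=cv2.INTER_CUBIC)
cv2.imwrite("pics/c12.png",np.vstack([f(b[160:280,200:400]),f(a[90:190,200:380])]))
```

```text
[ 0.61680836  0.11129954 -0.01880773] [-6.78518146  0.3240022   3.12925957]
board 2001.5
[[0.615, 0.045], [0.716, 0.033], [0.692, -0.18], [0.591, -0.165]]
```

View pics/c12.png

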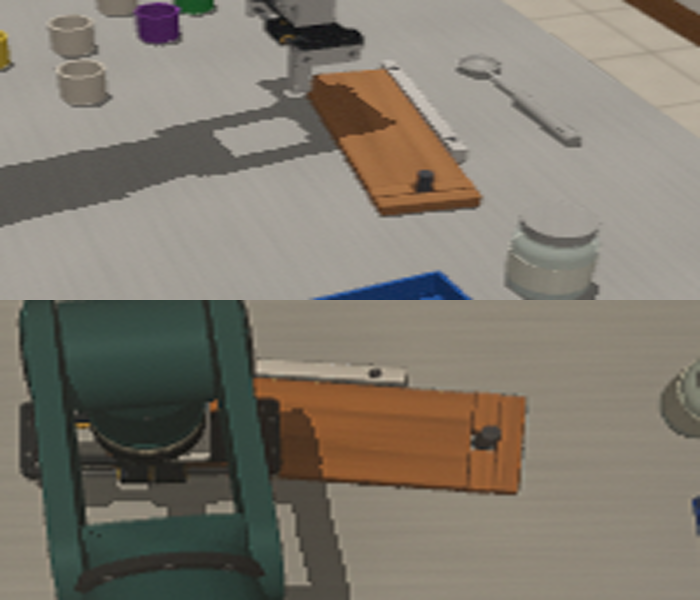

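The finger met 7 N, so the board is against the rail. Its measured angle is 0.113 against the rail's 0.102. In the crop it lies along the rail at (430,110), with the pin in the hole at (425,180). I'll back off, rise and locate the cups.

Emit:
arm_command:
  series:
    - [0, 1.5, 0, 0, 0, 0, 0]
    - [0, 1.5, 0, 0, 0, 0, 0]
    - [0, 2, 0, -2.5, 0, 0, 0]
    - [0.9, 1, 0, -3, 0, 0, 0]
    - [0.9, 1, 0, -3, 0, 0, 0]
    - [0.9, 1.5, 0, -2, 0, 0, 0]
    - [0.9, 1.5, 0, 0, 0, 0, 0]
    - [0.9, 1.5, 0, 0, 0, 0, 0]
    - [0.9, 0, 0, 0, 0, 0, 0]

```text
time: 30.0
tool_pos: [0.5044, 0.1112, 0.0876]
ee_rot: [-3.142, 0.003, 3.141]
wrist_force: [-1.0, -0.6, 0.3]
width: 0.0448
```

Run:
```python
from h import *
print("C side",ray("side",(223.7,188.8),.05),"B side",ray("side",(220.6,171.2),.05))
b=eyes.snapshot("side"); a=eyes.snapshot("top"); o=sensors.get_obs();print(o["tool_pos"],o["wrist_force"]); board(a)
# top view rims: edge-based circles
g=cv2.GaussianBlur(cv2.cvtColor(a,cv2.COLOR_BGR2GRAY),(0,0),.8)
big=cv2.resize(g,None,fx=4,fy=4,interpolation=cv2.INTER_CUBIC)
for n,(u,v) in dict(A=(121,189),B=(160,217),C=(211,223)).items():
    s=big[4*(v-16):4*(v+16),4*(u-16):4*(u+16)]
    cs=cv2.HoughCircles(s,cv2.HOUGH_GRADIENT_ALT if 0 else cv2.HOUGH_GRADIENT,1,80,param1=80,param2=8,minRadius=34,maxRadius=46)
    if cs is not None:
        c=cs[0][0]; uv=(c[0]/4+u-16-.4,c[1]/4+v-16-.4); print(n,np.round(uv,1),c[2]/4,ray("top",uv,.05).round(4))
cv2.imwrite("pics/c13.png",cv2.resize(b[130:220,195:295],(700,600),interpolation=cv2.INTER_CUBIC))
```

```text
C side [0.39829208 0.18558819] B side [0.41628723 0.31839878]
[0.5053364  0.11118214 0.08698109] [ 0.6274468  -0.86913342  0.80490503]
board 2440.5
[[0.627, 0.15], [0.729, 0.139], [0.692, -0.18], [0.59, -0.165]]
A [120.5 188.2] 8.5875 [0.4982 0.4533]
B [160.5 216.2] 8.65 [0.4155 0.3387]
C [210.7 221.7] 8.95 [0.3965 0.197 ]
```

View pics/c13.png

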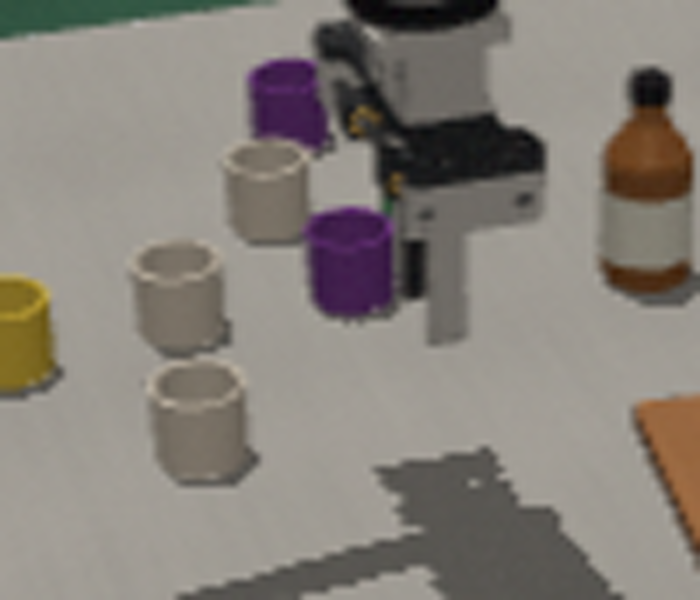

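The white cups' rims are at crop A (266,158), B (178,260) and C (197,380), which agrees with the top-view fits. Cup C is first, then B, then A.

Emit:
arm_command:
  series:
    - [0.9, 2.7, 2.1, 0, 0, 0, 0]
    - [0.9, 2.7, 2.1, 0, 0, 0, 0]
    - [0.9, 2.7, 2.1, 0, 0, 0, 0]
    - [0.9, 2.7, 2.2, 0, 0, 0, 0]
    - [0.9, 0, 0, 0, 0, 0, 0]
    - [0.9, 0, 0, 2.5, 0, 0, 0]
    - [0.9, 0, 0, 2.5, 0, 0, 0]
    - [0.9, 0, 0, 2.5, 0, 0, 0]
    - [0.9, 0, 0, 1.8, 0, 0, 0]
    - [0.9, 0, 0, 1, 0, 0, 0]
    - [0.9, 0, 0, 0, 0, 0, 0]

```text
time: 31.2
tool_pos: [0.396, 0.1957, -0.0181]
ee_rot: [-3.14, -0.003, 3.14]
wrist_force: [-0.0, 0.4, 0.6]
width: 0.0845
```

Emit:
arm_command:
  series:
    - [0.2, 0, 0, 0, 0, 0, 0]
    - [0.2, 0, 0, 0, 0, 0, 0]
    - [0.2, 0, 0, 0, 0, 0, 0]
    - [0.2, 0, 0, 0, 0, 0, 0]
    - [0.2, 0, 0, 0, 0, 0, 0]
    - [0.2, 0, 0, 0, 0, 0, 0]
    - [0.2, 0, 0, -2.5, 0, 0, 0]
    - [0.2, 0, 0, -2.5, 0, 0, 0]
    - [0.2, 0, 0, -2.5, 0, 0, 0]
    - [0.2, 0, 0, -2.5, 0, 0, 0]
    - [0.2, 0, 0, 0, 0, 0, 0]

```text
time: 32.3
tool_pos: [0.3986, 0.197, 0.0865]
ee_rot: [3.14, 0.007, 3.141]
wrist_force: [0.9, -0.1, -1.3]
width: 0.0535
```

Emit:
arm_command:
  series:
    - [0.2, -2, -2, 0, 0, 0, 0]
    - [0.2, -2.4, -2.4, 0, 0, 0, 0]
    - [0.2, -2.4, -2.4, 0, 0, 0, 0]
    - [0.2, -2.4, -2.4, 0, 0, 0, 0]
    - [0.2, -2.4, -2.4, 0, 0, 0, 0]
    - [0.2, -2.4, -2.4, 0, 0, 0, 0]
    - [0.2, -2.4, -2.4, 0, 0, 0, 0]
    - [0.2, -2.4, -2.4, 0, 0, 0, 0]
    - [0.2, -2.4, -2.4, 0, 0, 0, 0]
    - [0.2, -2.4, -2.4, 0, 0, 0, 0]
    - [0.2, -2, -2, 0, 0, 0, 0]
    - [0.2, 0, 0, 0, 0, 0, 0]
    - [0.2, 0, 0, 0, 0, 0, 0]

```text
time: 33.6
tool_pos: [0.6508, -0.0599, 0.0803]
ee_rot: [3.14, -0.005, 3.14]
wrist_force: [0.7, 0.6, -1.6]
width: 0.0533
```

Emit:
arm_command:
  series:
    - [0.2, -0.3, 0.1, 2, 0, 0, 0]
    - [0.2, 0, 0, 2, 0, 0, 0]
    - [0.2, 0, 0, 1.8, 0, 0, 0]
    - [0.2, 0, 0, 1, 0, 0, 0]
    - [0.2, 0, 0, 0.5, 0, 0, 0]
    - [0.2, 0, 0, 0.3, 0, 0, 0]
    - [0.2, 0, 0, 0, 0, 0, 0]
    - [0.2, 0, 0, 0, 0, 0, 0]

```text
time: 34.4
tool_pos: [0.6558, -0.0589, 0.0084]
ee_rot: [-3.141, 0.002, 3.141]
wrist_force: [-0.6, -0.1, -0.7]
width: 0.0536
```

Emit:
arm_command:
  series:
    - [0.2, 0, 0, 0.3, 0, 0, 0]
    - [0.2, 0, 0, 0, 0, 0, 0]
    - [0.2, 0, 0, 0, 0, 0, 0]

```text
time: 34.7
tool_pos: [0.6551, -0.0589, 0.0044]
ee_rot: [3.142, 0.0, 3.141]
wrist_force: [-1.1, 0.5, -2.6]
width: 0.0535
```

Emit:
arm_command:
  series:
    - [0.2, 0, 0, 0.2, 0, 0, 0]
    - [0.2, 0, 0, 0.2, 0, 0, 0]
    - [0.2, 0, 0, 0, 0, 0, 0]
    - [0.2, 0, 0, 0, 0, 0, 0]

```text
time: 35.1
tool_pos: [0.6555, -0.0589, 0.0023]
ee_rot: [-3.141, 0.002, 3.141]
wrist_force: [-1.4, 0.9, 4.6]
width: 0.0537
```

Emit:
arm_command:
  series:
    - [0.7, 0, 0, 0, 0, 0, 0]
    - [0.7, 0, 0, 0, 0, 0, 0]
    - [0.7, 0, 0, 0, 0, 0, 0]
    - [0.7, 0, 0, 0, 0, 0, 0]
    - [0.7, 0, 0, -1.5, 0, 0, 0]
    - [0.7, 0, 0, -2.5, 0, 0, 0]
    - [0.7, 0, 0, -2.5, 0, 0, 0]
    - [0.7, 0, 0, -2.5, 0, 0, 0]
    - [0.9, 0, 0, 0, 0, 0, 0]

```text
time: 36.0
tool_pos: [0.6584, -0.0593, 0.0967]
ee_rot: [-3.14, 0.01, 3.141]
wrist_force: [0.3, 0.0, 0.5]
width: 0.0705
```

Run:
```python
from h import *
b=eyes.snapshot("side"); a=eyes.snapshot("top"); o=sensors.get_obs();print(o["tool_pos"],o["wrist_force"])
cv2.imwrite("pics/side14.png",b)
cv2.imwrite("pics/c14.png",np.vstack([cv2.resize(b[160:260,270:370],(500,300)),cv2.resize(a[90:170,220:360],(500,300))]))
```

```text
[ 0.65559563 -0.05885346  0.09123769] [-0.20222841 -0.56220521  0.27976503]
```

View pics/c14.png

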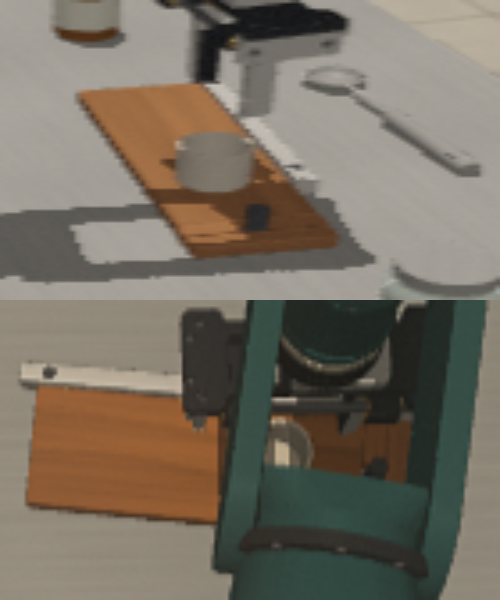

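Cup C stands upright near the board's centre line, at upper crop (213,160). Cup B next.

Emit:
arm_command:
  series:
    - [0.85, 1.7, 2.8, 0, 0, 0, 0]
    - [0.85, 1.7, 2.8, 0, 0, 0, 0]
    - [0.85, 1.7, 2.8, 0, 0, 0, 0]
    - [0.85, 1.7, 2.8, 0, 0, 0, 0]
    - [0.85, 1.7, 2.8, 0, 0, 0, 0]
    - [0.85, 1.7, 2.8, 0, 0, 0, 0]
    - [0.85, 1.7, 2.8, 0, 0, 0, 0]
    - [0.85, 1.7, 2.8, 0, 0, 0, 0]
    - [0.85, 1.7, 2.8, 0, 0, 0, 0]
    - [0.85, 1.7, 2.8, 0, 0, 0, 0]
    - [0.85, 1.7, 2.8, 0, 0, 0, 0]
    - [0.85, 1.7, 2.9, 0, 0, 0, 0]
    - [0.85, 1.8, 2.9, 0, 0, 0, 0]
    - [0.85, 1.8, 3.1, 0, 0, 0, 0]
    - [0.85, 0, 0, 0, 0, 0, 0]
    - [0.85, 0, 0, 0, 0, 0, 0]

```text
time: 37.7
tool_pos: [0.4142, 0.338, 0.0885]
ee_rot: [-3.139, -0.002, -3.141]
wrist_force: [-0.0, -0.9, -0.4]
width: 0.0799
```

Emit:
arm_command:
  series:
    - [0.85, -0.1, 0, 2.5, 0, 0, 0]
    - [0.85, 0, 0, 2.5, 0, 0, 0]
    - [0.85, 0, 0, 2.5, 0, 0, 0]
    - [0.85, 0, 0, 2, 0, 0, 0]
    - [0.85, 0, 0, 1.1, 0, 0, 0]
    - [0.85, 0, 0, 0, 0, 0, 0]
    - [0.2, 0, 0, 0, 0, 0, 0]
    - [0.2, 0, 0, 0, 0, 0, 0]
    - [0.2, 0, 0, 0, 0, 0, 0]
    - [0.2, 0, 0, 0, 0, 0, 0]
    - [0.2, 0, 0, 0, 0, 0, 0]
    - [0.2, 0, 0, 0, 0, 0, 0]

```text
time: 38.9
tool_pos: [0.4172, 0.3391, -0.0145]
ee_rot: [3.14, 0.002, 3.141]
wrist_force: [0.1, -0.0, 4.4]
width: 0.0523
```

Emit:
arm_command:
  series:
    - [0.2, 0, 0, -2.5, 0, 0, 0]
    - [0.2, 0, 0, -2.5, 0, 0, 0]
    - [0.2, 0, 0, -2.5, 0, 0, 0]
    - [0.2, 0, 0, -2.5, 0, 0, 0]
    - [0.2, -2, -2.6, 0, 0, 0, 0]
    - [0.2, -2, -2.6, 0, 0, 0, 0]
    - [0.2, -2, -2.6, 0, 0, 0, 0]
    - [0.2, -2, -2.6, 0, 0, 0, 0]
    - [0.2, -2, -2.6, 0, 0, 0, 0]
    - [0.2, -2, -2.6, 0, 0, 0, 0]
    - [0.2, -2.1, -2.6, 0, 0, 0, 0]
    - [0.2, -2.1, -2.6, 0, 0, 0, 0]
    - [0.2, -2.1, -2.6, 0, 0, 0, 0]
    - [0.2, -2.1, -2.6, 0, 0, 0, 0]
    - [0.2, -2.1, -2.6, 0, 0, 0, 0]
    - [0.2, -2.2, -2.7, 0, 0, 0, 0]
    - [0.2, 0, 0, 0, 0, 0, 0]
    - [0.2, 0, 0, 0, 0, 0, 0]
    - [0.2, 0, 0, 0, 0, 0, 0]

```text
time: 40.8
tool_pos: [0.6622, 0.026, 0.0836]
ee_rot: [3.141, -0.002, 3.142]
wrist_force: [0.2, -0.6, -1.1]
width: 0.0524
```

Emit:
arm_command:
  series:
    - [0.2, -0.1, 0, 2, 0, 0, 0]
    - [0.2, 0, 0, 2.2, 0, 0, 0]
    - [0.2, 0, 0, 1.8, 0, 0, 0]
    - [0.2, 0, 0, 1.1, 0, 0, 0]
    - [0.2, 0, 0, 0.5, 0, 0, 0]
    - [0.2, 0, 0, 0, 0, 0, 0]
    - [0.2, 0, 0, 0.2, 0, 0, 0]
    - [0.2, 0, 0, 0, 0, 0, 0]
    - [0.2, 0, 0, 0, 0, 0, 0]

```text
time: 41.7
tool_pos: [0.6648, 0.0251, 0.0073]
ee_rot: [3.142, 0.002, 3.141]
wrist_force: [0.5, -1.0, -1.9]
width: 0.0523
```

Emit:
arm_command:
  series:
    - [0.2, 0, 0, 0.2, 0, 0, 0]
    - [0.2, 0, 0, 0.2, 0, 0, 0]
    - [0.2, 0, 0, 0, 0, 0, 0]
    - [0.2, 0, 0, 0, 0, 0, 0]

```text
time: 42.1
tool_pos: [0.6646, 0.0251, 0.0036]
ee_rot: [-3.142, 0.001, 3.141]
wrist_force: [-2.4, -0.8, 5.4]
width: 0.0526
```

Emit:
arm_command:
  series:
    - [0.7, 0, 0, 0, 0, 0, 0]
    - [0.7, 0, 0, 0, 0, 0, 0]
    - [0.7, 0, 0, 0, 0, 0, 0]
    - [0.7, 0, 0, 0, 0, 0, 0]
    - [0.7, 0, 0, -1.5, 0, 0, 0]
    - [0.7, 0, 0, -2.5, 0, 0, 0]
    - [0.7, 0, 0, -2.5, 0, 0, 0]
    - [0.7, 0, 0, -2.5, 0, 0, 0]
    - [0.8, 0, 0, 0, 0, 0, 0]

```text
time: 43.0
tool_pos: [0.6675, 0.0251, 0.0988]
ee_rot: [-3.141, 0.011, 3.141]
wrist_force: [0.0, 0.5, 0.3]
width: 0.0708
```

Emit:
arm_command:
  series:
    - [0.8, 1.1, 2.8, 0, 0, 0, 0]
    - [0.8, 1.1, 2.8, 0, 0, 0, 0]
    - [0.8, 1.1, 2.8, 0, 0, 0, 0]
    - [0.8, 1.1, 2.8, 0, 0, 0, 0]
    - [0.8, 1.1, 2.8, 0, 0, 0, 0]
    - [0.8, 1.1, 2.8, 0, 0, 0, 0]
    - [0.8, 1.1, 2.8, 0, 0, 0, 0]
    - [0.8, 1.1, 2.9, 0, 0, 0, 0]
    - [0.8, 1.1, 2.9, 0, 0, 0, 0]
    - [0.8, 1.1, 2.9, 0, 0, 0, 0]
    - [0.8, 1.1, 2.9, 0, 0, 0, 0]
    - [0.8, 1.1, 2.9, 0, 0, 0, 0]
    - [0.8, 1.1, 2.9, 0, 0, 0, 0]
    - [0.8, 1.2, 2.9, 0, 0, 0, 0]
    - [0.8, 1.2, 2.9, 0, 0, 0, 0]
    - [0.8, 0, 0, 0, 0, 0, 0]
    - [0.8, 0, 0, 0, 0, 0, 0]

```text
time: 44.7
tool_pos: [0.4968, 0.4533, 0.0911]
ee_rot: [-3.14, -0.001, -3.141]
wrist_force: [0.2, 0.4, -0.9]
width: 0.0751
```

Run:
```python
from h import *
a=eyes.snapshot("top"); cv2.imwrite("pics/top15.png",a); board(a); print(sensors.get_obs()["tool_pos"])
print("purples",ray("top",(161,179),.05),ray("top",(84,175),.05))
```

```text
board 3338.0
[[0.628, 0.151], [0.729, 0.14], [0.691, -0.18], [0.59, -0.165]]
[0.49731695 0.45262987 0.09139291]
purples [0.52221917 0.33822085] [0.53892184 0.5583104 ]
```

Emit:
arm_command:
  series:
    - [0.8, -0.1, 0, 2.5, 0, 0, 0]
    - [0.8, 0, 0, 2.5, 0, 0, 0]
    - [0.8, 0, 0, 2.5, 0, 0, 0]
    - [0.8, 0, 0, 2, 0, 0, 0]
    - [0.8, 0, 0, 1.2, 0, 0, 0]
    - [0.8, 0, 0, 0, 0, 0, 0]
    - [0.2, 0, 0, 0, 0, 0, 0]
    - [0.2, 0, 0, 0, 0, 0, 0]
    - [0.2, 0, 0, 0, 0, 0, 0]
    - [0.2, 0, 0, 0, 0, 0, 0]
    - [0.2, 0, 0, 0, 0, 0, 0]
    - [0.2, 0, 0, 0, 0, 0, 0]

```text
time: 45.95
tool_pos: [0.4995, 0.4542, -0.0129]
ee_rot: [3.14, 0.003, 3.141]
wrist_force: [0.4, 0.0, 5.0]
width: 0.0528
```

Emit:
arm_command:
  series:
    - [0.2, 0, 0, -2.5, 0, 0, 0]
    - [0.2, 0, 0, -2.5, 0, 0, 0]
    - [0.2, 0, 0, -2.5, 0, 0, 0]
    - [0.2, 0, 0, -2.5, 0, 0, 0]
    - [0.2, -1.3, -2.6, 0, 0, 0, 0]
    - [0.2, -1.3, -2.6, 0, 0, 0, 0]
    - [0.2, -1.3, -2.6, 0, 0, 0, 0]
    - [0.2, -1.3, -2.6, 0, 0, 0, 0]
    - [0.2, -1.3, -2.6, 0, 0, 0, 0]
    - [0.2, -1.3, -2.6, 0, 0, 0, 0]
    - [0.2, -1.3, -2.6, 0, 0, 0, 0]
    - [0.2, -1.4, -2.7, 0, 0, 0, 0]
    - [0.2, -1.4, -2.7, 0, 0, 0, 0]
    - [0.2, -1.4, -2.7, 0, 0, 0, 0]
    - [0.2, -1.4, -2.7, 0, 0, 0, 0]
    - [0.2, -1.4, -2.7, 0, 0, 0, 0]
    - [0.2, -1.4, -2.7, 0, 0, 0, 0]
    - [0.2, 0, 0, 0, 0, 0, 0]
    - [0.2, 0, 0, 0, 0, 0, 0]

```text
time: 47.85
tool_pos: [0.6725, 0.1088, 0.0839]
ee_rot: [3.141, -0.003, 3.139]
wrist_force: [-0.5, 1.1, -1.5]
width: 0.0532
```

Emit:
arm_command:
  series:
    - [0.2, 0, 0, 2, 0, 0, 0]
    - [0.2, 0, 0, 2.2, 0, 0, 0]
    - [0.2, 0, 0, 1.8, 0, 0, 0]
    - [0.2, 0, 0, 1.1, 0, 0, 0]
    - [0.2, 0, 0, 0.5, 0, 0, 0]
    - [0.2, 0, 0, 0, 0, 0, 0]
    - [0.2, 0, 0, 0.2, 0, 0, 0]
    - [0.2, 0, 0, 0.2, 0, 0, 0]
    - [0.2, 0, 0, 0, 0, 0, 0]
    - [0.2, 0, 0, 0, 0, 0, 0]

```text
time: 48.85
tool_pos: [0.6735, 0.1091, 0.0057]
ee_rot: [3.141, 0.001, 3.141]
wrist_force: [-0.4, 0.3, -0.6]
width: 0.0527
```

Emit:
arm_command:
  series:
    - [0.2, 0, 0, 0.2, 0, 0, 0]
    - [0.2, 0, 0, 0, 0, 0, 0]
    - [0.2, 0, 0, 0, 0, 0, 0]

```text
time: 49.15
tool_pos: [0.6739, 0.1092, 0.0052]
ee_rot: [3.141, 0.002, 3.141]
wrist_force: [-2.2, -0.2, 5.9]
width: 0.0527
```

Contact. I'll release, rise and withdraw to a clear pose.

Emit:
arm_command:
  series:
    - [0.7, 0, 0, 0, 0, 0, 0]
    - [0.7, 0, 0, 0, 0, 0, 0]
    - [0.7, 0, 0, 0, 0, 0, 0]
    - [0.7, 0, 0, 0, 0, 0, 0]
    - [0.7, 0, 0, -1.5, 0, 0, 0]
    - [0.7, 0, 0, -2.5, 0, 0, 0]
    - [0.7, 0, 0, -2.5, 0, 0, 0]
    - [0.7, 0, 0, -2.5, 0, 0, 0]
    - [0.7, 3, 0, -2, 0, 0, 0]
    - [0.7, 3, 0, -2, 0, 0, 0]
    - [0.7, 3, 0, 0, 0, 0, 0]
    - [0.7, 3, 0, 0, 0, 0, 0]
    - [0.7, 3, 0, 0, 0, 0, 0]
    - [0.7, 3, 0, 0, 0, 0, 0]
    - [0.7, 3, 0, 0, 0, 0, 0]
    - [0.7, 3, 0, 0, 0, 0, 0]
    - [0.7, 2, 0, 0, 0, 0, 0]
    - [0.7, 0, 0, 0, 0, 0, 0]
    - [0.7, 0, 0, 0, 0, 0, 0]

```text
time: 51.05
tool_pos: [0.414, 0.1095, 0.1345]
ee_rot: [3.141, 0.003, 3.141]
wrist_force: [0.3, -0.7, 0.1]
width: 0.0657
```

Run:
```python
from h import *
b=eyes.snapshot("side"); a=eyes.snapshot("top"); o=sensors.get_obs();print(o["tool_pos"],o["wrist_force"])
cv2.imwrite("pics/side16.png",b); cv2.imwrite("pics/top16.png",a); board(a)
f=lambda i:cv2.resize(i,(700,300),interpolation=cv2.INTER_CUBIC)
cv2.imwrite("pics/c16.png",np.vstack([f(b[130:350,160:420]),f(a[60:250,140:470])]))
g=cv2.resize(cv2.cvtColor(a,cv2.COLOR_BGR2GRAY),None,fx=4,fy=4,interpolation=cv2.INTER_CUBIC)
e=np.array([.6445,-.143]); ax=np.array([.116,.993]); ex=np.array([.993,-.116])
for X in ([.6555,-.0589,.068],[.6646,.0251,.068],[.6739,.1092,.068]):
    u,v=np.round(proj("top",X)).astype(int)
    cs=cv2.HoughCircles(g[4*(v-16):4*(v+16),4*(u-16):4*(u+16)],cv2.HOUGH_GRADIENT,1,80,param1=80,param2=8,minRadius=34,maxRadius=48)
    if cs is not None:
        c=cs[0][0]; p=ray("top",(c[0]/4+u-16.4,c[1]/4+v-16.4),.068); print(p.round(4),"board x,y",(p-e)@ex,(p-e)@ax)
```

```text
[0.41427415 0.10938946 0.13385656] [-0.2735978   0.83970375 -0.83600382]
board 3337.5
[[0.628, 0.151], [0.729, 0.14], [0.691, -0.18], [0.59, -0.165]]
[ 0.654 -0.059] board x,y -0.00027428651920433826 0.08455028485756264
[0.6633 0.0258] board x,y -0.0008857382385297986 0.16985051377072205
[0.6734 0.11  ] board x,y -0.0006870650022811536 0.25453498878185776
```

View pics/c16.png

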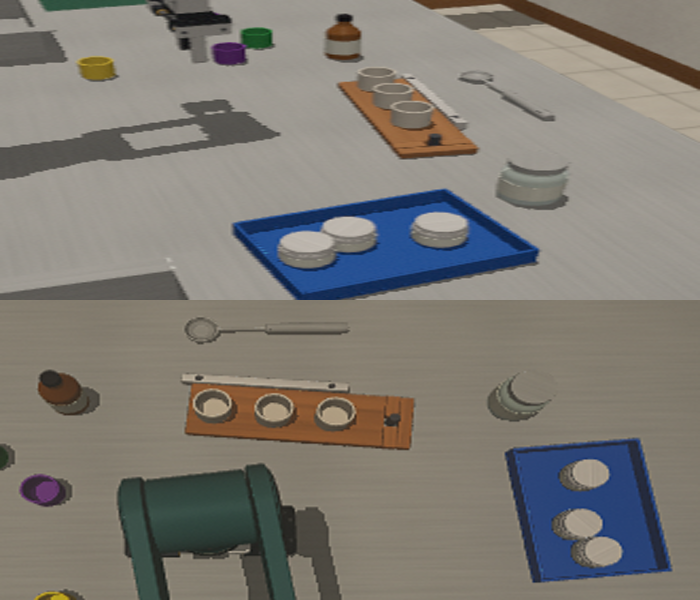

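The cups are upright on the centre line and the board is still flush. The middle tin has been knocked aside within the rack, now at lower crop (582,524). I'll check that the tins are within limits.

Run:
```python
from h import *
a=cv2.imread("pics/top16.png"); c=np.array([.467,-.406]); t=.075
for p in ((591,474),(579,523),(603,552)):
    uv=(140+p[0]*330/700-.3,60+(p[1]-300)*190/300-.3); w=ray("top",uv,.051); d=w-c
    print(w.round(3),"crate",(d@[np.cos(t),np.sin(t)]).round(3),(d@[-np.sin(t),np.cos(t)]).round(3))
h=cv2.cvtColor(a,cv2.COLOR_BGR2HSV); b=(h[...,0]>105)&(h[...,0]<125)&(h[...,1]>120)
for k in blobs(a,b,800):
    w=[ray("top",p,.036) for p in cv2.boxPoints(cv2.minAreaRect(k))]; print(np.mean(w,0))
s=cv2.imread("pics/side0.png"); hs=cv2.cvtColor(s,cv2.COLOR_BGR2HSV)
for n,z in (("side",0),):
    im=cv2.imread("pics/side16.png"); d=cv2.absdiff(im,s).max(2)
    for X in ([.70,.317,.0],[.679,-.315,.03]):
        u,v=proj("side",X).astype(int); print("diff",d[v-10:v+8,u-8:u+8].mean())
```

```text
[ 0.532 -0.404] crate 0.065 -0.003
[ 0.442 -0.38 ] crate -0.023 0.028
[ 0.389 -0.408] crate -0.078 0.004
[ 0.47002719 -0.40593844]
diff 3.9305555555555554
diff 4.027777777777778
```

```bash
python3 -c "
from bench import job
print(job.close_job())"
```

```text
the job is handed in; nothing more can be done
None
```

The job is handed in after about 51 s on the robot's clock. All three tins are in the rack, the board is flush along the rail on its pin, and all three white cups are on it. No verdict was reported.

Last checks:
- **Tins:** all stand upright, with centres at rack (x, y) of (65, -3), (-23, 28) and (-78, 4) mm, inside the limits. The middle one was knocked about 3 cm aside inside the rack while the arm was away. It stayed within limits, so I left it.
- **Board:** it measured 0.014 rad from the rail's direction (limit 0.045), and the rail stopped the push at 7 N.
- **Cups:** all three stand upright within 1 mm of the board's centre line, about 85, 170 and 255 mm from the hole. I saw no fourth white cup.
- **Oil bottle, jar and coloured cups:** I stayed clear of the bottle, the jar and the purple, green and yellow cups. Compared with the first side picture, the bottle and jar show no movement.

**Measurement that disagreed:** the reported tool height read about 32 mm lower than the pictures showed, and the first grasp closed above the tin because of it. I corrected it from the side view and by feeling for contact. All later grasps held on the first try.

I viewed 15 pictures, one over the budget of 14.

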